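# Count turned wheels through the gate of a counting tray

## Task

Count the three small turned wheels into the slot of the counting tray: with the fingertips, sweep them over the deck and through the gate one at a time, so that each drops into the slot before the next one follows. Only push them, never pick one up, and leave the larger blank on the deck and the things beside the tray where they are.

Things in the scene. Friction and masses are not known exactly. Their poses are not given: they have to be found in the camera images.
- tray: wooden counting tray on the bench, does not move: 340 mm long (its x, -156 to +184 mm), 294 mm wide (its y). Origin: on the bench, under the middle of the width; z up. Flat grey deck 110 mm above the bench, beech rim 12 mm thick, 16 mm above the deck all round. Towards +x a sheet partition (x 102 to 108 mm, 26 mm above the deck) crosses the deck, broken only by the gate; the slot lies behind it.
- deck (a point): centre of the flat grey deck, tray x -18 mm, y 0, 110 mm above the bench; axes as the tray's. In tray coordinates the deck spans x -144 to +110, y -135 to +135 mm. The wheels and the blank start on it in any order, x -80 to +40 mm, centres 65 to 85 mm to either side of y = 0, two a side and 60 mm or more apart in x; the lane 70 mm wide along y = 0 is clear.
- gate (a point): middle of the gate, tray x 105 mm, y 0, at deck height (110 mm above the bench); axes as the tray's. A 52 mm wide gap in the partition between two upright round steel posts 9 mm thick, 26 mm high. A wheel goes through it along the tray's x and tips over the deck's edge (tray x 110 mm) once its centre is past it.
- slot (a point): middle of the slot's mouth, at deck height: tray x 141 mm, y -50 mm; axes as the tray's. The slot is open above and has upright walls: tray x 110 to 172 mm, y -135 to +35 mm. Its floor slopes down towards -y, from 82 mm below the deck at the gate to 106 mm at the low end; a wheel may land on edge and roll to the low end, or lie where it falls.
- wheel1: turned beech toy wheel lying flat on the tray's deck at the start: a disc 40 mm across and 14 mm thick with an 8 mm bore, about 14 g, slides easily and can be pushed. Origin: its centre, 7 mm above the deck; the axes turn with the wheel and do not matter. The three wheels are alike.
- wheel2: turned beech toy wheel lying flat on the tray's deck at the start: a disc 40 mm across and 14 mm thick with an 8 mm bore, about 14 g, slides easily and can be pushed. Origin: its centre, 7 mm above the deck; the axes turn with the wheel and do not matter. The three wheels are alike.
- wheel3: turned beech toy wheel lying flat on the tray's deck at the start: a disc 40 mm across and 14 mm thick with an 8 mm bore, about 14 g, slides easily and can be pushed. Origin: its centre, 7 mm above the deck; the axes turn with the wheel and do not matter. The three wheels are alike.
- blank: unbored wooden blank, a plain disc 60 mm across and 18 mm thick, about 36 g, lying loose on the deck; too big for the gate; leave it alone. Origin: centre of its underside.
- wax_tin: closed round aluminium tin, 72 mm across, 45 mm high, standing on the bench beyond the slot end of the tray; leave it alone. Origin: centre of its underside.
- knob: turned wooden drawer knob, 40 mm across, 46 mm high, standing on the bench beyond the slot end of the tray; leave it alone. Origin: centre of its underside.
- gouge: hand tool with a dark wooden handle and steel shank, 260 mm long, lying on the bench behind the other end of the tray, roughly along the tray's y; leave it alone. Origin: near the middle of its length; x along its length.
Mind the look-alikes: they are no part of the job. What is shaped like the wheel2 but pink or turquoise is not meant. What is shaped like the wheel3 but grey is not meant.

How it is judged (in metres and radians):
On the way, in this order (a step that is already met when the one before it is completed fails the run):
1. a first wheel alone lies in the slot (((x of wheel1 in the frame of tray between 0.112 and 0.17 m and y of wheel1 in the frame of tray between -0.134 and 0.034 m and z of wheel1 in the frame of tray below 0.1 m) or (x of wheel2 in the frame of tray between 0.112 and 0.17 m and y of wheel2 in the frame of tray between -0.134 and 0.034 m and z of wheel2 in the frame of tray below 0.1 m) or (x of wheel3 in the frame of tray between 0.112 and 0.17 m and y of wheel3 in the frame of tray between -0.134 and 0.034 m and z of wheel3 in the frame of tray below 0.1 m))), for 0.2 s.
2. then a second one has joined it ((((x of wheel1 in the frame of tray between 0.112 and 0.17 m and y of wheel1 in the frame of tray between -0.134 and 0.034 m and z of wheel1 in the frame of tray below 0.1 m) and (x of wheel2 in the frame of tray between 0.112 and 0.17 m and y of wheel2 in the frame of tray between -0.134 and 0.034 m and z of wheel2 in the frame of tray below 0.1 m)) or ((x of wheel1 in the frame of tray between 0.112 and 0.17 m and y of wheel1 in the frame of tray between -0.134 and 0.034 m and z of wheel1 in the frame of tray below 0.1 m) and (x of wheel3 in the frame of tray between 0.112 and 0.17 m and y of wheel3 in the frame of tray between -0.134 and 0.034 m and z of wheel3 in the frame of tray below 0.1 m)) or ((x of wheel2 in the frame of tray between 0.112 and 0.17 m and y of wheel2 in the frame of tray between -0.134 and 0.034 m and z of wheel2 in the frame of tray below 0.1 m) and (x of wheel3 in the frame of tray between 0.112 and 0.17 m and y of wheel3 in the frame of tray between -0.134 and 0.034 m and z of wheel3 in the frame of tray below 0.1 m)))), for 0.2 s.
3. then the third, so that all three are in the slot (x of wheel1 in the frame of tray between 0.112 and 0.17 m and y of wheel1 in the frame of tray between -0.134 and 0.034 m and z of each of wheel1, wheel2, wheel3 in the frame of tray below 0.1 m and x of wheel2 in the frame of tray between 0.112 and 0.17 m and y of wheel2 in the frame of tray between -0.134 and 0.034 m and x of wheel3 in the frame of tray between 0.112 and 0.17 m and y of wheel3 in the frame of tray between -0.134 and 0.034 m), for 0.2 s.
At the end, for the whole second after the job is handed in: all three wheels lie at rest in the slot behind the partition, their centres at least 10 mm below the deck; they went in one after the other (never two within 0.2 s); the blank is still on the deck, within 20 mm of its start, and the tin, knob and hand tool within 30 mm of theirs (all of step 3 and linear speed of each of wheel1, wheel2, wheel3 below 0.02 m/s and z of blank in the frame of tray above 0.105 m and distance of blank from where it was at the start of the episode below 0.02 m and distance of each of wax_tin, knob, gouge from where it was at the start of the episode below 0.03 m); the robot touches nothing.
It fails at once if a wheel was picked up or lifted (centre more than 19 mm above where it lies flat on the deck) (z of any of wheel1, wheel2, wheel3 in the frame of tray above 0.136 m).
It fails at once if the large blank was shifted by more than 20 mm (distance of blank from where it was at the start of the episode above 0.02 m).
It fails at once if the tin, knob or hand tool beside the tray was shifted by more than 30 mm (distance of any of wax_tin, knob, gouge from where it was at the start of the episode above 0.03 m).
It also fails if it takes over 72 s, if anything falls off the work surface, if the arm or the gripper's body presses on something with over 40 N, if the wrist force passes 120 N, or if a joint passes its speed limit or range.

## Robot

A 6-joint arm with a two-finger parallel gripper is mounted at the origin on the work surface. World frame = base frame: x ahead of the robot, y to its left, z up, the work surface at z = 0. Lengths are in mm, angles in rad, forces in N, time in s.
With the tool pointing down it reaches from about 350 to 775 mm from the base axis. Payload 7.3 kg.
Tool frame: the origin (TCP) lies at the centre of the arm's flange, where the gripper is bolted on; the fingertips stand 178 mm ahead of it and the grasp point (between the pads) lies 159 mm ahead of it; z points along the fingers, y is the direction in which the jaws open and shut (so a half turn about z gives the same grasp; the last joint's range is limited). The gripper opens to 92 mm and grips with 3 to 60 N. Pads are 19 mm wide; open, the fingers measure 130 mm over their backs; the gripper's body (75 mm by 190 mm) begins 47 mm behind the grasp point.
Start: joints at [1.019, 0.342, 1.524, -0, 1.275, -0.146], TCP at [207.225, 482.375, 404.741] pointing down, gripper open.
Joint ranges: [-2.53, 2.53], [-0.77, 2.02], [0.04, 2.7], [-1, 4.14], [0.28, 2.66], [-3.11, 3.11]. Speed limits (rad/s): [2.57, 2.57, 3.14, 3.14, 3.14, 3.14].

## Interface

Orientations are given as [roll, pitch, yaw] about the fixed x, y, z axes, in that order (R = Rz(yaw) Ry(pitch) Rx(roll)).
In Python, from plant import status, viewer, ticket gives the robot as it stands.
- The arm moves only by the tool play_rows, never from a script. Its argument "commands" is a list of rows, each an object with "offset": the shift along the tool's x, y, z in m, a list of three; "twist": the turn about the tool's z in degrees. A call has 1 to 5 rows; each row shifts and turns the commanded pose from where the row before left it, along the tool's axes as they then stand; what a row does not reach is not made up. A row lasts 1/10 s, in which the tool goes at most 50 mm and 8.59 degrees, less where a joint would pass 70% of its speed; a pose out of reach is approached as far as the arm can. A call with a gripper value outside its range is refused whole. "jaw" is the closure in counts, from 0 (fully open) to 255 (shut), set as the call begins (left out, the last holds). The fingers move at their own pace and stop on an object; the grip force is fixed at half the most. Time passes only in rows, so rows that do not move let the fingers close. It gives the time, the measured TCP pose, the force and the opening at its end, in the units of the state.
- status.get_obs(): the state, without advancing time (a new reading comes with each control period).
- viewer.capture(name): name is "side" or "top" or "wrist"; returns the picture (400x640x3 uint8, red, green, blue); there is no depth.
- viewer.camera_params(name): a dict with "fov_y" (degrees; the focal length in pixels is half the picture's height over the tangent of half this angle, whatever the lens; pixels are square), "cx", "cy" (the principal point, pixels), "rvec" (rotation vector, rad) and "tvec" (3), from world to camera coordinates, as OpenCV has them; the wrist camera has in their place "T_tool_cam" (4x4, takes a point from camera to tool coordinates, whose origin is the TCP and whose axes are the flange's). Camera axes: x right, y down, z forward; pixel columns grow to the right and rows downward; lengths in mm; the calibration is good to about 2 mm. A picture is of the moment at which its call begins: read the wrist's pose just before it. camera_params takes no time and is no camera call.
- ticket.close_job(): hands the job in, once; it reports no verdict.
The state is a dict: "time": time; "joint_positions": joint angles; "dq": joint speeds; "tau": joint torques, N m; "tool_pos": TCP position; "tcp_rot": TCP orientation; "contact_force": force on the tool from outside, world axes, zero at the start; "moment": the same for the moment, N m; "grip_width": finger opening in mm.
Only numpy, scipy, OpenCV 4.12 (cv2) and the standard library are available. Lean on these libraries where they do the work, as an engineer would, in place of code of your own. Each camera call takes 0.05 s, during which the arm holds its last target.

## Working session

There is one attempt and no reset: what is moved stays moved. The work goes in short steps, Python scripts to look and compute and a tool call to move; the robot and the scene stay as the last step left them, time stands still between calls to the robot, and variables do not carry over. Pictures are saved under pics/ and viewed, and the job is handed in when it is done.

Besides the shell and the picture viewer there is one more tool, called after ">>>" as name(argument=value, ...), one argument or row to a line, values as JSON. play_rows: Moves the arm, as the interface text tells. Its arguments: {"type":"object","properties":{"commands":{"type":"array"},"jaw":{"type":"number"}},"required":["commands"]}

```bash
mkdir -p pics; ls
python3 - <<'E'
from plant import status, viewer
import cv2
print(status.get_obs())
for n in ("top","side"):
    im=viewer.capture(n); cv2.imwrite(f"pics/{n}0.png",im[:,:,::-1])
    print(n,viewer.camera_params(n))
print(viewer.camera_params("wrist"))
E
```

```text
pics
{'time': 0.0, 'joint_positions': array([ 1.01900430e+00,  3.42707857e-01,  1.52501676e+00, -4.61617445e-06,
        1.27538018e+00, -1.45976409e-01]), 'dq': array([-0.00187148, -0.00081596,  0.00099082,  0.0011608 , -0.00122068,
       -0.0011644 ]), 'tau': array([ 3.78257323e-05, -4.31245029e+01, -2.44221461e+01,  7.17735942e-02,
        5.60407480e-02, -1.08515278e-04]), 'tool_pos': array([207.15030362, 482.25670255, 404.05255954]), 'tcp_rot': array([-3.14009596e+00, -2.15586203e-04,  2.73577822e+00]), 'contact_force': array([0.12199504, 1.22755052, 0.38170016]), 'moment': array([-0.04157507,  0.01267898, -0.03147397]), 'grip_width': 91.5957821889645}
top {'fov_y': 51.85717406214682, 'cx': 324.2594610157605, 'cy': 194.1778516304467, 'rvec': array([ 2.17135727, -2.16198535,  0.10825225]), 'tvec': array([ 10.98366377, 560.0945071 , 936.50145346])}
side {'fov_y': 44.82484968092182, 'cx': 317.0300983869937, 'cy': 211.66668550735847, 'rvec': array([ 2.1369315 , -0.13195123,  0.05707202]), 'tvec': array([-552.88432916,   97.6366508 , 1326.4255951 ])}
{'fov_y': 62.67546307640691, 'cx': 319.731985945171, 'cy': 202.33884760134043, 'T_tool_cam': array([[ 2.15486743e-04, -9.64346145e-01, -2.64644039e-01,
         7.05512977e+01],
       [ 9.99999900e-01,  1.03805047e-04,  4.35992152e-04,
         9.72139577e-01],
       [-3.92975964e-04, -2.64644106e-01,  9.64346070e-01,
         1.97486475e+01],
       [ 0.00000000e+00,  0.00000000e+00,  0.00000000e+00,
         1.00000000e+00]])}
```

View pics/top0.png

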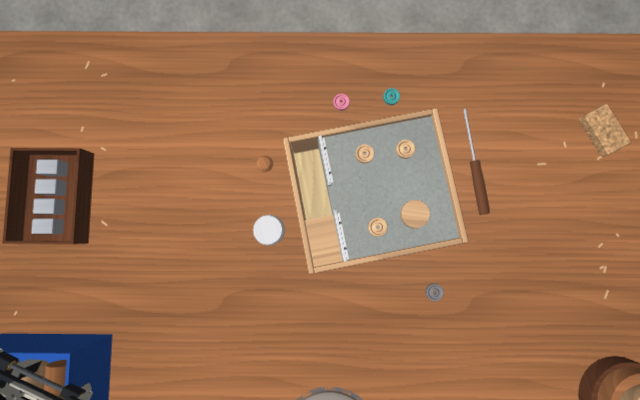

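View pics/side0.png

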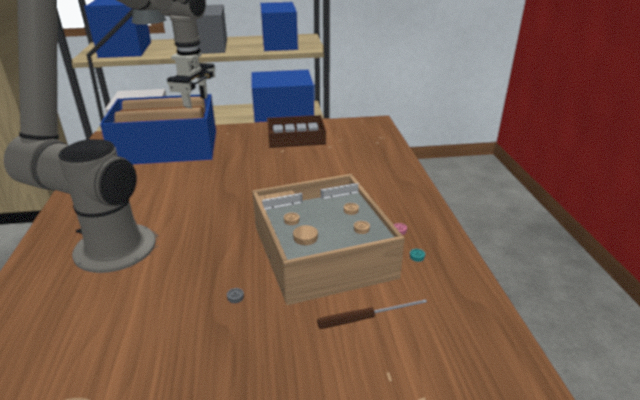

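```bash
cat > h.py <<'E'
import numpy as np, cv2
from scipy.spatial.transform import Rotation as R
from plant import status, viewer
def cam(n):
    p=viewer.camera_params(n)
    f=200/np.tan(np.radians(p['fov_y']/2)); K=np.array([[f,0,p['cx']],[0,f,p['cy']],[0,0,1]])
    if n=='wrist':
        o=status.get_obs(); T=np.eye(4); T[:3,:3]=R.from_euler('xyz',o['tcp_rot']).as_matrix(); T[:3,3]=o['tool_pos']
        M=T@p['T_tool_cam']; return K,M[:3,:3],M[:3,3]
    Rm=R.from_rotvec(p['rvec']).as_matrix(); return K,Rm.T,-Rm.T@p['tvec']
def ray(n,uv,z,c=None):
    K,Rc,o=c or cam(n); d=Rc@np.linalg.inv(K)@np.array([uv[0],uv[1],1]); return o+d*(z-o[2])/d[2]
E
python3 - <<'E'
from h import *
im=viewer.capture("top");cv2.imwrite("pics/crop0.png",cv2.resize(im[80:310,240:500],None,fx=3,fy=2.6)[:,:,::-1])
hsv=cv2.cvtColor(im,cv2.COLOR_RGB2HSV)
c=np.array([[285,139],[436,110],[466,241],[310,272]])
for p in c: print(p,ray('top',p,126).round(1))
for p in [(365,153),(405,149),(377,227),(415,214)]: print(p,hsv[p[1]-4,p[0]+5],hsv[p[1]+12,p[0]+14])
m=((hsv[...,0]<22)&(hsv[...,1]>70)&(hsv[...,2]>120)).astype('uint8')*255
k=np.zeros_like(m); cv2.fillConvexPoly(k,np.array([[333,140],[430,118],[455,235],[350,255]]),255)
cs,_=cv2.findContours(m&k,cv2.RETR_EXTERNAL,2)
for q in cs:
    if cv2.contourArea(q)>60:
        (u,v),r=cv2.minEnclosingCircle(q); print(u,v,r,cv2.contourArea(q))
w=viewer.capture("wrist");cv2.imwrite("pics/wrist0.png",w[:,:,::-1])
E
```

```text
[285 139] [668.4  97.6 126. ]
[436 110] [ 733.2 -226.8  126. ]
[466 241] [ 453.2 -282.6  126. ]
[310 272] [387.9  41.8 126. ]
(365, 153) [ 16  95 229] [ 60   8 162]
(405, 149) [ 17  93 237] [ 60   7 156]
(377, 227) [ 17  92 236] [ 54   8 161]
(415, 214) [ 15  95 225] [ 60   6 160]
377.26922607421875 226.73077392578125 9.355826377868652 247.5
414.7472229003906 213.5388946533203 14.477242469787598 602.0
364.26531982421875 153.19387817382812 9.300395965576172 238.5
405.0714416503906 148.85714721679688 9.374664306640625 246.5
```

View pics/crop0.png

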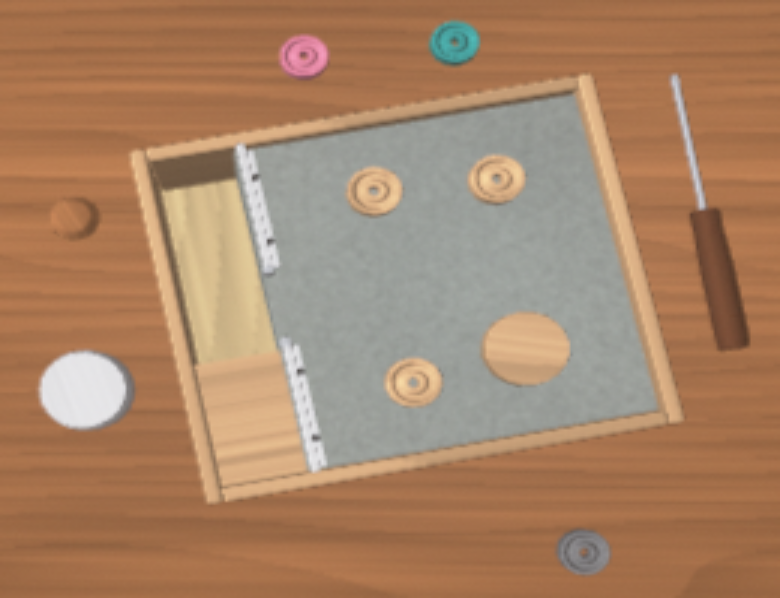

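View pics/wrist0.png

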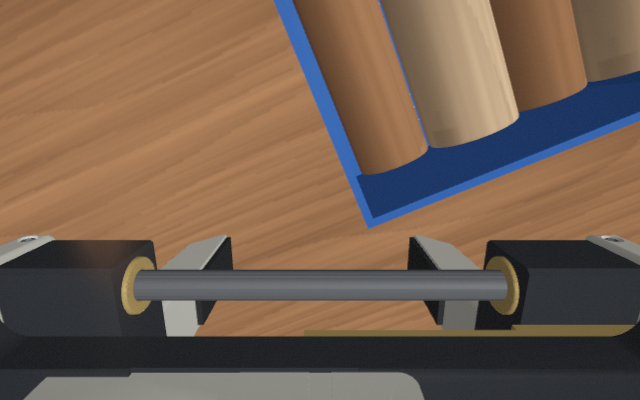

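```bash
cat >> h.py <<'E'
def fit(A,B):  # B->A rigid 2D
    a=A.mean(0);b=B.mean(0);H=(B-b).T@(A-a);th=np.arctan2(H[0,1]-H[1,0],H[0,0]+H[1,1])
    Q=np.array([[np.cos(th),-np.sin(th)],[np.sin(th),np.cos(th)]]);return th,Q,a-Q@b
E
python3 - <<'E'
from h import *
px=[(284.5,138.5),(436.8,108.8),(467.5,242),(310,273.2)]
A=np.array([ray('top',p,126)[:2] for p in px]); print(A)
B=np.array([[184,-147],[-156,-147],[-156,147],[184,147.]])
th,Q,t=fit(A,B); print('yaw',th,np.degrees(th),'t',t); print('res',(A-(B@Q.T+t)).round(1))
for n,p,z in [('w',(364.3,153.2),124),('w',(405,148.9),124),('w',(377.3,226.7),124),('b',(414.7,213.5),128),('postT',(331,184),136),('postB',(336.5,211),136)]:
    a=ray('top',p,z)[:2]; print(n,p,a.round(1),'tray',(Q.T@(a-t)).round(1))
# other check: crop of side
im=viewer.capture('side'); cv2.imwrite('pics/side1.png',cv2.resize(im[160:310,240:420],None,fx=4,fy=4)[:,:,::-1])
E
```

```text
[[ 669.45453073   98.69405033]
 [ 735.91057096 -228.5811974 ]
 [ 451.09973253 -285.69815451]
 [ 385.48874249   41.80649845]]
yaw 1.769304054402778 101.37365499266419 t [ 563.24928635 -107.16976816]
res [[-1.6 -3.5]
 [-2.2  2.5]
 [ 1.2  3.4]
 [ 2.6 -2.4]]
w (364.3, 153.2) [638.6 -72.1] tray [ 19.5 -80.7]
w (405, 148.9) [ 648.2 -159.1] tray [-67.7 -73.1]
w (377.3, 226.7) [482.1 -98.5] tray [24.5 77.8]
b (414.7, 213.5) [ 509.9 -176.5] tray [-57.4  66. ]
postT (331, 184) [570.4  -1. ] tray [102.7 -27.9]
postB (336.5, 211) [513.9 -12.6] tray [102.5  29.7]
```

View pics/side1.png

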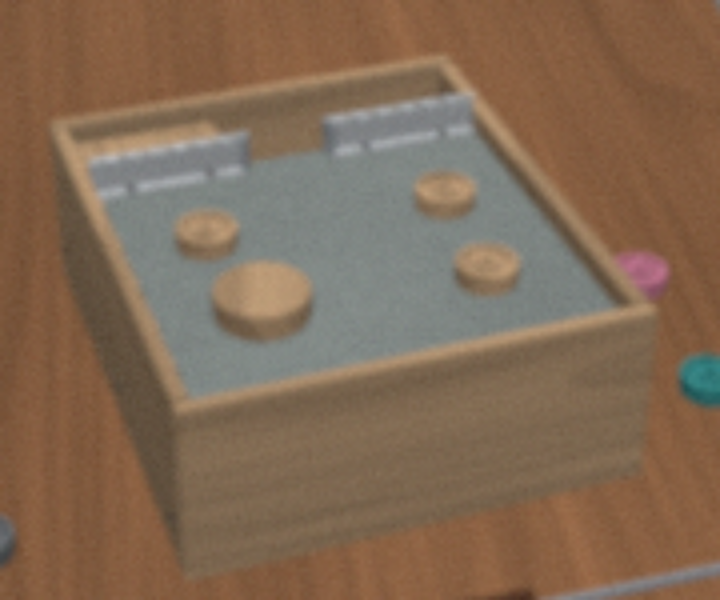

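>>> play_rows(
  commands=[
    {"offset": [-0.0396,-0.0279,0],"twist": 0},
    {"offset": [-0.0396,-0.0279,0],"twist": 0},
    {"offset": [-0.0396,-0.0279,0],"twist": 0},
    {"offset": [-0.0396,-0.0279,0],"twist": 0},
    {"offset": [-0.0396,-0.0279,0],"twist": 0},
  ],
)

```text
time: 0.75
tool_pos: [334.6, 274.4, 404.8]
tcp_rot: [3.141, 0.0, 2.736]
contact_force: [1.3, 0.1, 0.3]
grip_width: 91.9
```

>>> play_rows(
  commands=[
    {"offset": [-0.0396,-0.0279,0],"twist": 0},
    {"offset": [-0.0396,-0.0279,0],"twist": 0},
    {"offset": [-0.0396,-0.0279,0],"twist": 0},
    {"offset": [-0.0396,-0.0279,0],"twist": 0},
    {"offset": [-0.0396,-0.0279,0],"twist": 0},
  ],
)

```text
time: 1.25
tool_pos: [461.6, 67.8, 404.9]
tcp_rot: [3.141, 0.0, 2.736]
contact_force: [0.6, 1.0, -1.0]
grip_width: 91.9
```

>>> play_rows(
  commands=[
    {"offset": [-0.0396,-0.0279,0],"twist": 0},
    {"offset": [-0.0396,-0.0279,0],"twist": 0},
    {"offset": [-0.0396,-0.0279,0],"twist": 0},
    {"offset": [-0.0396,-0.0279,0],"twist": 0},
    {"offset": [0,0,0],"twist": 8},
  ],
)

```text
time: 1.75
tool_pos: [564.4, -100.3, 403.6]
tcp_rot: [-3.14, 0.001, 2.591]
contact_force: [0.2, 0.3, 0.1]
grip_width: 91.6
```

>>> play_rows(
  commands=[
    {"offset": [0,0,0],"twist": 8},
    {"offset": [0,0,0],"twist": 8},
    {"offset": [0,0,0],"twist": 8},
    {"offset": [0,0,0],"twist": 8},
    {"offset": [0,0,0],"twist": 8},
  ],
  jaw=105,
)

```text
time: 2.25
tool_pos: [562.4, -95.4, 404.5]
tcp_rot: [-3.141, -0.0, 1.892]
contact_force: [-0.0, 0.2, -0.3]
grip_width: 56.9
```

>>> play_rows(
  commands=[
    {"offset": [0,0,0],"twist": 7.3},
    {"offset": [0,0,0],"twist": 0},
    {"offset": [0,0,0],"twist": 0},
  ],
)

```text
time: 2.55
tool_pos: [562.4, -95.4, 404.6]
tcp_rot: [-3.141, -0.0, 1.774]
contact_force: [0.3, -0.4, 0.7]
grip_width: 54.0
```

```bash
cat >> h.py <<'E'
def st():
    o=status.get_obs(); print('t',round(o['time'],2),'pos',o['tool_pos'].round(1),'rot',np.degrees(o['tcp_rot']).round(2),'F',o['contact_force'].round(1),'w',round(o['grip_width'],1)); return o
E
python3 - <<'E'
from h import *
st(); im=viewer.capture("wrist");cv2.imwrite("pics/wrist1.png",im[:,:,::-1])
E
```

```text
t 2.55 pos [562.4 -95.4 404.6] rot [-1.7999e+02 -1.0000e-02  1.0164e+02] F [ 0.3 -0.4  0.7] w 54.0
```

View pics/wrist1.png

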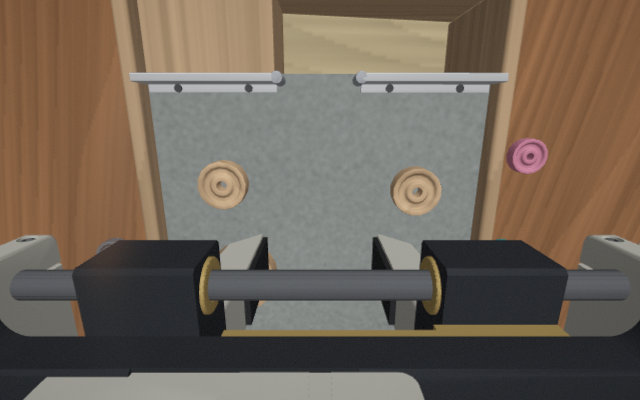

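```bash
cat >> h.py <<'E'
def wheels(im,c=None,lim=(0,0,640,235)):
    hsv=cv2.cvtColor(im,cv2.COLOR_RGB2HSV)
    m=((hsv[...,0]<25)&(hsv[...,1]>50)&(hsv[...,2]>90)).astype('uint8')*255
    out=[]
    for q in cv2.findContours(m,cv2.RETR_EXTERNAL,2)[0]:
        (u,v),r=cv2.minEnclosingCircle(q)
        if cv2.contourArea(q)>0.75*np.pi*r*r and 12<r<60: out.append((u,v,r))
    return out
E
python3 - <<'E'
from h import *
im=viewer.capture("wrist"); c=cam('wrist')
print(wheels(im))
P=[(277.5,77),(361,77)]
pts=[ray('wrist',p,136,c)[:2] for p in P]; print(pts)
d=pts[1]-pts[0]; print('gap centres',np.linalg.norm(d)); yaw=np.degrees(np.arctan2(d[1],d[0]))+90; print('tray yaw from posts',yaw, 'gate',(pts[0]+pts[1])/2)
for p in [(150,92),(489,92),(167,238),(476,238)]: print(p,ray('wrist',p,110,c)[:2])
for p in [(222,185),(416,191)]: print(p,ray('wrist',p,124,c)[:2])
cv2.imwrite("pics/w1c.png",cv2.resize(im[50:250,120:520],None,fx=2,fy=2)[:,:,::-1])
E
```

```text
[(415.25238037109375, 190.29383850097656, 25.39704704284668), (222.55145263671875, 183.43736267089844, 25.67974090576172)]
[array([514.74829493,  -7.28141305]), array([572.9347969 ,   4.66631786])]
gap centres 59.40048219757858
tray yaw from posts 101.60355022018769 gate [543.84154591  -1.3075476 ]
(150, 92) [413.78605177 -36.85197172]
(489, 92) [677.68141242  17.33561436]
(167, 238) [ 437.03243857 -158.66247329]
(476, 238) [ 707.77508866 -103.06198041]
(222, 185) [482.76893139 -96.68611298]
(416, 191) [638.44749613 -69.82520094]
```

View pics/w1c.png

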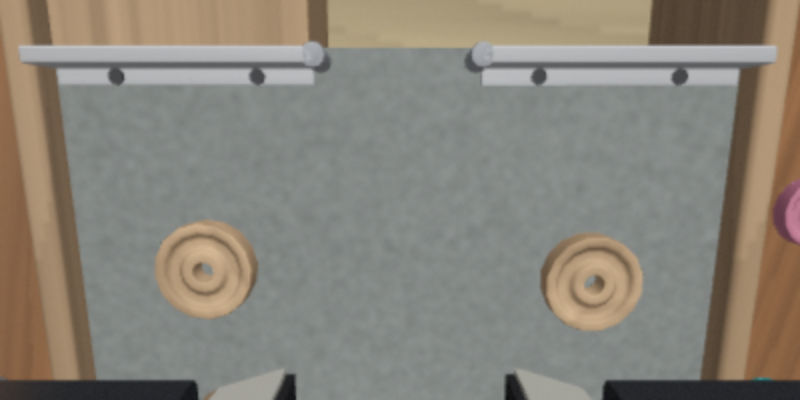

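>>> play_rows(
  commands=[
    {"offset": [0.01,0.0395,0],"twist": 0},
    {"offset": [0,0.04,0],"twist": 0},
    {"offset": [0,0,0.04],"twist": 0},
    {"offset": [0,0,0.02],"twist": 0},
    {"offset": [0,0,0],"twist": 0},
  ],
)

```text
time: 3.15
tool_pos: [637.8, -69.5, 340.8]
tcp_rot: [-3.135, -0.003, 1.772]
contact_force: [0.5, -0.2, 0.4]
grip_width: 54.0
```

```bash
cat >> h.py <<'E'
YAW=np.radians(101.6); ORI=np.array([564.7,-104.5]); QT=np.array([[np.cos(YAW),-np.sin(YAW)],[np.sin(YAW),np.cos(YAW)]])
def tr(p): return QT.T@(np.asarray(p)[:2]-ORI)
def look(name):
    o=st(); c=cam('wrist'); print('tray tcp',tr(o['tool_pos']).round(1))
    im=viewer.capture("wrist");cv2.imwrite(f"pics/{name}.png",im[:,:,::-1]); return im,c
E
python3 - <<'E'
from h import *
im,c=look('a1')
for w in wheels(im): print(w, tr(ray('wrist',w,124,c)).round(1))
E
```

```text
t 3.15 pos [637.8 -69.5 340.8] rot [-179.62   -0.18  101.55] F [ 0.5 -0.2  0.4] w 54.0
tray tcp [ 19.6 -78.7]
(322.29998779296875, 228.89999389648438, 31.535804748535156) [ 20.4 -80. ]
(78.0, 220.0, 37.483428955078125) [26.1 75.1]
```

View pics/a1.png

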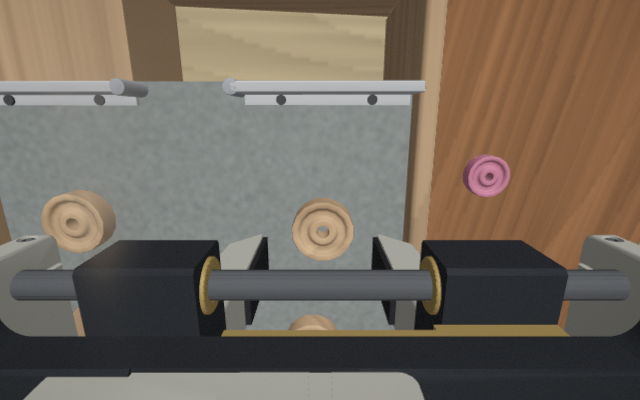

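>>> play_rows(
  commands=[
    {"offset": [0,0,0.02],"twist": 0},
    {"offset": [0,0,0.02],"twist": 0},
    {"offset": [0,0,0.007],"twist": 0},
    {"offset": [0,0,0],"twist": 0},
  ],
)

```text
time: 3.6
tool_pos: [638.4, -69.9, 298.3]
tcp_rot: [3.141, -0.0, 1.771]
contact_force: [-0.0, 0.2, 0.6]
grip_width: 54.0
```

>>> play_rows(
  commands=[
    {"offset": [0,-0.006,0],"twist": 0},
    {"offset": [0,-0.01,0],"twist": 0},
    {"offset": [0,-0.01,0],"twist": 0},
    {"offset": [0,-0.01,0],"twist": 0},
    {"offset": [0,-0.01,0],"twist": 0},
  ],
)

```text
time: 4.1
tool_pos: [592.8, -79.1, 299.3]
tcp_rot: [3.139, 0.001, 1.771]
contact_force: [0.1, 0.2, -0.2]
grip_width: 53.9
```

>>> play_rows(
  commands=[
    {"offset": [0,-0.01,0],"twist": 0},
    {"offset": [0,-0.01,0],"twist": 0},
    {"offset": [0,-0.01,0],"twist": 0},
    {"offset": [0,-0.006,0],"twist": 0},
    {"offset": [0,-0.004,0],"twist": 0},
  ],
)

```text
time: 4.6
tool_pos: [553.5, -87.0, 297.8]
tcp_rot: [3.141, -0.0, 1.77]
contact_force: [0.5, -0.1, -0.0]
grip_width: 54.2
```

Run:
```python
from h import *
im,c=look('a2')
for w in wheels(im): print(w, tr(ray('wrist',w,124,c)).round(1))
```

```text
t 4.6 pos [553.5 -87.  297.8] rot [179.99  -0.   101.44] F [ 0.5 -0.1 -0. ] w 54.2
tray tcp [19.4  7.4]
```

View pics/a2.png

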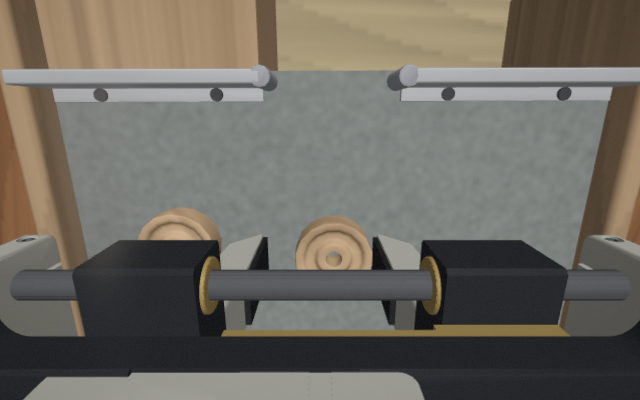

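>>> play_rows(
  commands=[
    {"offset": [0,0.007,0],"twist": 0},
    {"offset": [0,0,-0.02],"twist": 0},
    {"offset": [0,0,-0.02],"twist": 0},
    {"offset": [-0.01,0,0],"twist": 0},
    {"offset": [-0.03,0,0],"twist": 0},
  ],
)

```text
time: 5.15
tool_pos: [569.4, -123.5, 337.9]
tcp_rot: [3.141, -0.0, 1.774]
contact_force: [0.6, 0.3, -0.5]
grip_width: 54.2
```

>>> play_rows(
  commands=[
    {"offset": [-0.01,0,0],"twist": 0},
    {"offset": [0,0,0],"twist": 0},
    {"offset": [0,0,0],"twist": 0},
    {"offset": [0,0,0],"twist": 0},
  ],
  jaw=200,
)

```text
time: 5.55
tool_pos: [570.8, -133.7, 337.3]
tcp_rot: [-3.141, -0.001, 1.771]
contact_force: [0.7, 0.8, 0.3]
grip_width: 27.0
```

Run:
```python
from h import *
im,c=look('a3')
for w in wheels(im): print(w, tr(ray('wrist',w,124,c)).round(1))
```

```text
t 5.55 pos [ 570.8 -133.7  337.3] rot [-1.7996e+02 -5.0000e-02  1.0148e+02] F [0.7 0.8 0.3] w 27.0
tray tcp [-29.8  -0.1]
(318.122802734375, 152.41607666015625, 33.97247314453125) [19.3 -0.2]
(184.0672607421875, 144.75784301757812, 37.36403274536133) [23.9 78. ]
```

View pics/a3.png

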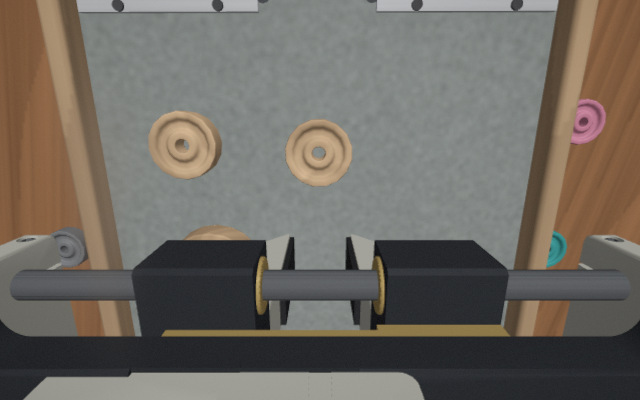

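>>> play_rows(
  commands=[
    {"offset": [0,0,0.02],"twist": 0},
    {"offset": [0,0,0.02],"twist": 0},
    {"offset": [0,0,0.004],"twist": 0},
    {"offset": [0,0,0],"twist": 0},
    {"offset": [0.01,0,0],"twist": 0},
  ],
)

```text
time: 6.1
tool_pos: [569.2, -125.0, 294.6]
tcp_rot: [3.14, 0.001, 1.77]
contact_force: [-0.4, -0.1, 1.0]
grip_width: 19.5
```

>>> play_rows(
  commands=[
    {"offset": [0.01,0,0],"twist": 0},
    {"offset": [0.01,0,0],"twist": 0},
    {"offset": [0.01,0,0],"twist": 0},
    {"offset": [0.01,0,0],"twist": 0},
    {"offset": [0.01,0,0],"twist": 0},
  ],
)

```text
time: 6.6
tool_pos: [558.7, -74.6, 293.9]
tcp_rot: [3.141, 0.0, 1.771]
contact_force: [-0.0, -0.8, 0.7]
grip_width: 20.0
```

>>> play_rows(
  commands=[
    {"offset": [0.01,0,0],"twist": 0},
    {"offset": [0.01,0,0],"twist": 0},
    {"offset": [0.008,0,0],"twist": 0},
    {"offset": [0.005,0,0],"twist": 0},
    {"offset": [0,0,0],"twist": 0},
  ],
)

```text
time: 7.1
tool_pos: [552.3, -42.6, 293.7]
tcp_rot: [-3.142, -0.0, 1.771]
contact_force: [0.2, -1.0, -0.8]
grip_width: 19.7
```

Run:
```python
from h import *
im,c=look('a4')
```

```text
t 7.1 pos [552.3 -42.6 293.7] rot [-1.8000e+02 -1.0000e-02  1.0149e+02] F [ 0.2 -1.  -0.8] w 19.7
tray tcp [63.1 -0.3]
```

View pics/a4.png

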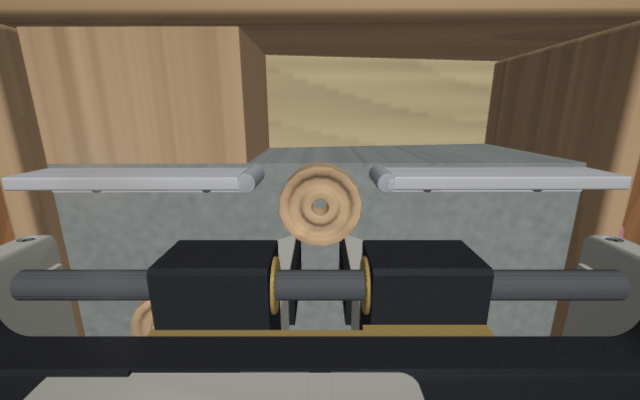

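>>> play_rows(
  commands=[
    {"offset": [0.006,0,0],"twist": 0},
    {"offset": [0.006,0,0],"twist": 0},
    {"offset": [0.006,0,0],"twist": 0},
    {"offset": [0.003,0,0],"twist": 0},
    {"offset": [0,0,0],"twist": 0},
  ],
)

```text
time: 7.65
tool_pos: [548.1, -22.2, 293.7]
tcp_rot: [3.142, -0.0, 1.771]
contact_force: [0.0, -1.0, -0.1]
grip_width: 19.8
```

Run:
```python
from h import *
im,c=look('a5')
```

```text
t 7.65 pos [548.1 -22.2 293.7] rot [ 1.8000e+02 -1.0000e-02  1.0149e+02] F [ 0.  -1.  -0.1] w 19.8
tray tcp [84.  -0.3]
```

View pics/a5.png

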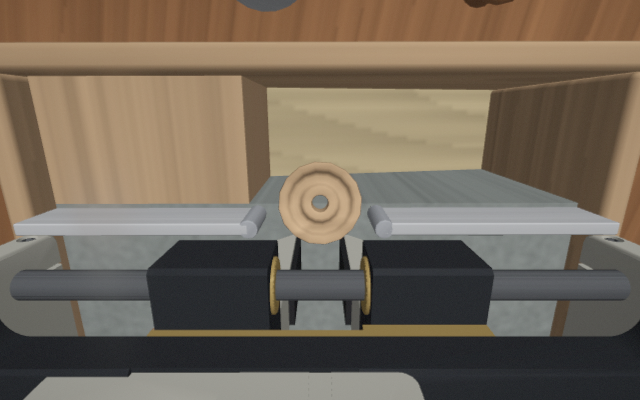

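>>> play_rows(
  commands=[
    {"offset": [0.003,0,0],"twist": 0},
    {"offset": [0.001,0,0],"twist": 0},
    {"offset": [0,0,0],"twist": 0},
  ],
)

```text
time: 8.0
tool_pos: [547.4, -18.7, 293.7]
tcp_rot: [3.142, -0.0, 1.771]
contact_force: [0.2, -0.4, 0.3]
grip_width: 19.7
```

Run:
```python
from h import *
im,c=look('a6')
```

```text
t 8.0 pos [547.4 -18.7 293.7] rot [180.    -0.   101.45] F [ 0.2 -0.4  0.3] w 19.7
tray tcp [87.5 -0.3]
```

View pics/a6.png

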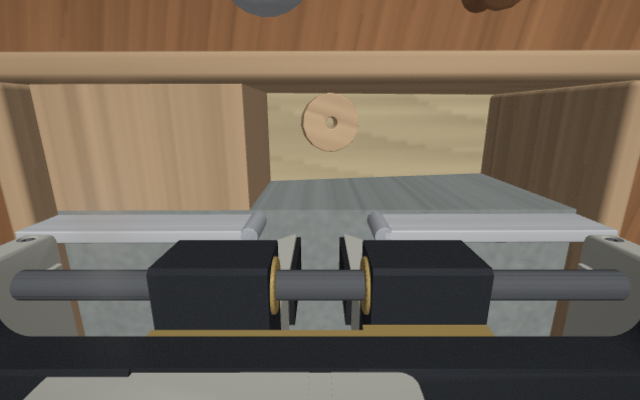

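>>> play_rows(
  commands=[
    {"offset": [-0.01,0,-0.02],"twist": 0},
    {"offset": [-0.0135,0,-0.02],"twist": 0},
    {"offset": [-0.02,-0.0266,0],"twist": 0},
    {"offset": [-0.02,-0.03,0],"twist": 0},
    {"offset": [0,-0.022,0],"twist": 0},
  ],
)

```text
time: 8.55
tool_pos: [482.0, -98.6, 333.7]
tcp_rot: [3.141, 0.001, 1.769]
contact_force: [-0.6, -0.3, -0.7]
grip_width: 19.9
```

>>> play_rows(
  commands=[
    {"offset": [0,0,0],"twist": 0},
    {"offset": [0,0,0],"twist": 0},
    {"offset": [0,0,0],"twist": 0},
    {"offset": [0,0,0],"twist": 0},
  ],
  jaw=105,
)

```text
time: 8.95
tool_pos: [483.7, -96.3, 333.7]
tcp_rot: [3.141, 0.0, 1.771]
contact_force: [-0.3, 0.8, -1.0]
grip_width: 47.1
```

Run:
```python
from h import *
im,c=look('c1')
for w in wheels(im): print(w, tr(ray('wrist',w,124,c)).round(1))
```

```text
t 8.95 pos [483.7 -96.3 333.7] rot [179.98   0.   101.5 ] F [-0.3  0.8 -1. ] w 47.1
tray tcp [24.3 77.7]
(314.8726806640625, 231.02420043945312, 32.63541030883789) [25.6 79.5]
```

View pics/c1.png

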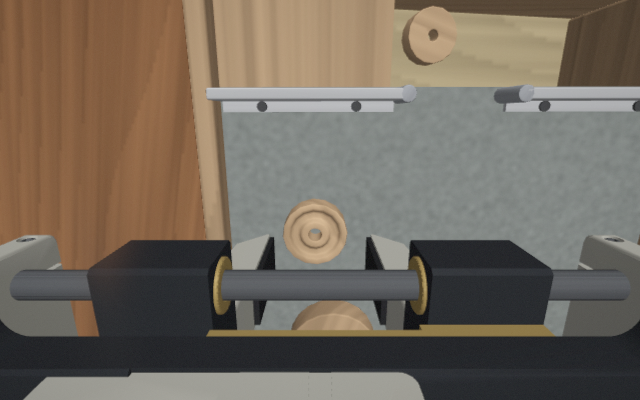

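>>> play_rows(
  commands=[
    {"offset": [0.001,-0.001,0],"twist": 0},
    {"offset": [0,0,0.02],"twist": 0},
    {"offset": [0,0,0.02],"twist": 0},
    {"offset": [0,0,0],"twist": 0},
    {"offset": [0,0.006,0],"twist": 0},
  ],
)

```text
time: 9.5
tool_pos: [487.7, -94.6, 293.9]
tcp_rot: [-3.141, -0.001, 1.771]
contact_force: [0.1, 1.1, 0.3]
grip_width: 54.0
```

>>> play_rows(
  commands=[
    {"offset": [0,0.01,0],"twist": 0},
    {"offset": [0,0.01,0],"twist": 0},
    {"offset": [0,0.01,0],"twist": 0},
    {"offset": [0,0.01,0],"twist": 0},
    {"offset": [0,0.01,0],"twist": 0},
  ],
)

```text
time: 10.0
tool_pos: [537.7, -84.5, 293.8]
tcp_rot: [3.141, 0.0, 1.771]
contact_force: [-0.7, 0.3, 0.1]
grip_width: 53.8
```

>>> play_rows(
  commands=[
    {"offset": [0,0.01,0],"twist": 0},
    {"offset": [0,0.01,0],"twist": 0},
    {"offset": [0,0.006,0],"twist": 0},
    {"offset": [0,0.004,0],"twist": 0},
    {"offset": [0,0,0],"twist": 0},
  ],
)

```text
time: 10.5
tool_pos: [566.4, -78.7, 293.6]
tcp_rot: [3.142, -0.0, 1.771]
contact_force: [0.4, -0.0, 0.3]
grip_width: 53.8
```

Run:
```python
from h import *
im,c=look('c2')
```

```text
t 10.5 pos [566.4 -78.7 293.6] rot [ 1.8000e+02 -1.0000e-02  1.0146e+02] F [ 0.4 -0.   0.3] w 53.8
tray tcp [25.  -6.9]
```

View pics/c2.png

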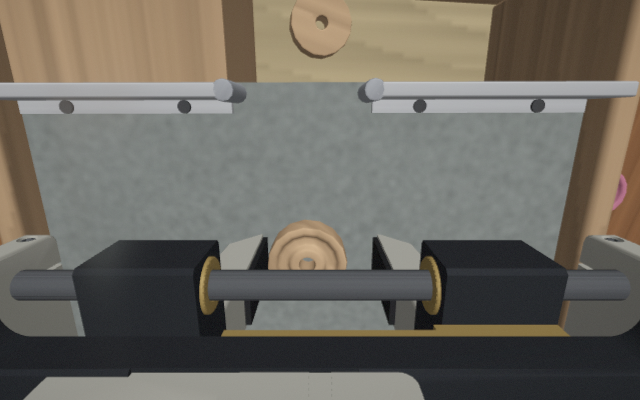

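>>> play_rows(
  commands=[
    {"offset": [0,-0.007,0],"twist": 0},
    {"offset": [0,0,-0.02],"twist": 0},
    {"offset": [0,0,-0.02],"twist": 0},
    {"offset": [-0.01,0,0],"twist": 0},
    {"offset": [-0.03,0,0],"twist": 0},
  ],
)

```text
time: 11.05
tool_pos: [566.6, -118.5, 334.1]
tcp_rot: [3.141, -0.0, 1.773]
contact_force: [-0.1, 0.2, -0.2]
grip_width: 53.9
```

>>> play_rows(
  commands=[
    {"offset": [-0.008,0,0],"twist": 0},
    {"offset": [0,0,0],"twist": 0},
    {"offset": [0,0,0],"twist": 0},
    {"offset": [0,0,0],"twist": 0},
    {"offset": [0,0,0],"twist": 0},
  ],
  jaw=200,
)

```text
time: 11.55
tool_pos: [568.6, -126.5, 333.6]
tcp_rot: [-3.141, -0.0, 1.771]
contact_force: [-0.5, -0.8, 0.2]
grip_width: 21.3
```

Run:
```python
from h import *
im,c=look('c3')
for w in wheels(im): print(w, tr(ray('wrist',w,124,c)).round(1))
```

```text
t 11.55 pos [ 568.6 -126.5  333.6] rot [-1.7998e+02 -2.0000e-02  1.0150e+02] F [-0.5 -0.8  0.2] w 21.3
tray tcp [-22.3   0.6]
(321.60870361328125, 157.85325622558594, 34.3148307800293) [24.  -1.7]
```

View pics/c3.png

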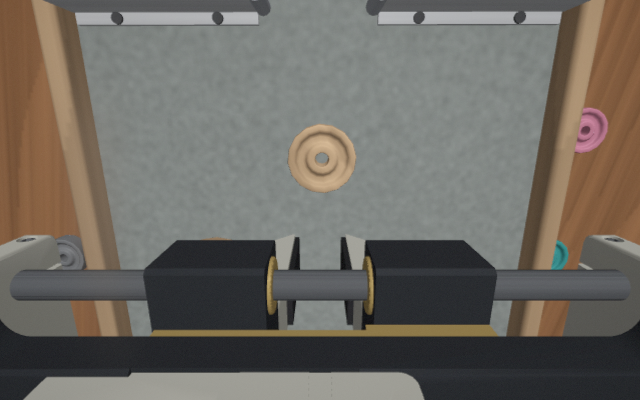

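>>> play_rows(
  commands=[
    {"offset": [0,0.001,0.02],"twist": 0},
    {"offset": [0,0,0.02],"twist": 0},
    {"offset": [0,0,0],"twist": 0},
    {"offset": [0.005,0,0],"twist": 0},
    {"offset": [0.01,0,0],"twist": 0},
  ],
)

```text
time: 12.1
tool_pos: [567.0, -112.2, 294.8]
tcp_rot: [3.14, 0.001, 1.77]
contact_force: [0.8, 0.1, 0.4]
grip_width: 19.7
```

>>> play_rows(
  commands=[
    {"offset": [0.01,0,0],"twist": 0},
    {"offset": [0.01,0,0],"twist": 0},
    {"offset": [0.01,0,0],"twist": 0},
    {"offset": [0.01,0,0],"twist": 0},
    {"offset": [0.01,0,0],"twist": 0},
  ],
)

```text
time: 12.6
tool_pos: [556.7, -62.3, 293.9]
tcp_rot: [3.141, 0.0, 1.771]
contact_force: [1.1, -1.1, 0.5]
grip_width: 20.0
```

>>> play_rows(
  commands=[
    {"offset": [0.01,0,0],"twist": 0},
    {"offset": [0.01,0,0],"twist": 0},
    {"offset": [0.006,0,0],"twist": 0},
    {"offset": [0.004,0,0],"twist": 0},
    {"offset": [0,0,0],"twist": 0},
  ],
)

```text
time: 13.1
tool_pos: [550.8, -33.5, 293.7]
tcp_rot: [-3.142, -0.0, 1.771]
contact_force: [-0.5, -0.4, -0.1]
grip_width: 19.8
```

Run:
```python
from h import *
im,c=look('c4')
```

```text
t 13.1 pos [550.8 -33.5 293.7] rot [-1.8000e+02 -1.0000e-02  1.0148e+02] F [-0.5 -0.4 -0.1] w 19.8
tray tcp [72.4 -0.7]
```

View pics/c4.png

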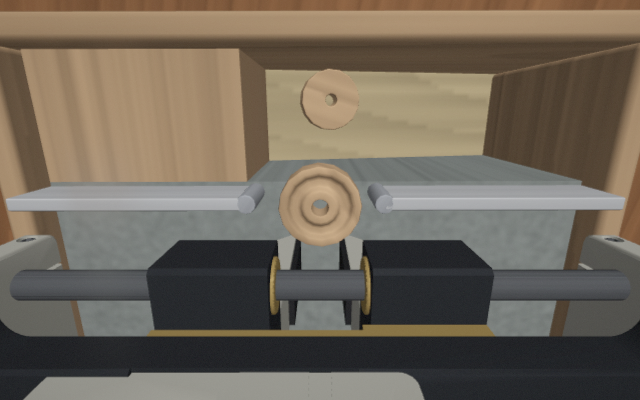

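>>> play_rows(
  commands=[
    {"offset": [0.006,0,0],"twist": 0},
    {"offset": [0.005,0,0],"twist": 0},
    {"offset": [0.003,0,0],"twist": 0},
    {"offset": [0.001,0,0],"twist": 0},
    {"offset": [0,0,0],"twist": 0},
  ],
)

```text
time: 13.65
tool_pos: [547.9, -19.0, 293.7]
tcp_rot: [3.142, -0.0, 1.771]
contact_force: [-0.1, -0.6, 0.6]
grip_width: 19.9
```

Run:
```python
from h import *
im,c=look('c5')
```

```text
t 13.65 pos [547.9 -19.  293.7] rot [180.    -0.   101.47] F [-0.1 -0.6  0.6] w 19.9
tray tcp [87.1 -0.7]
```

View pics/c5.png

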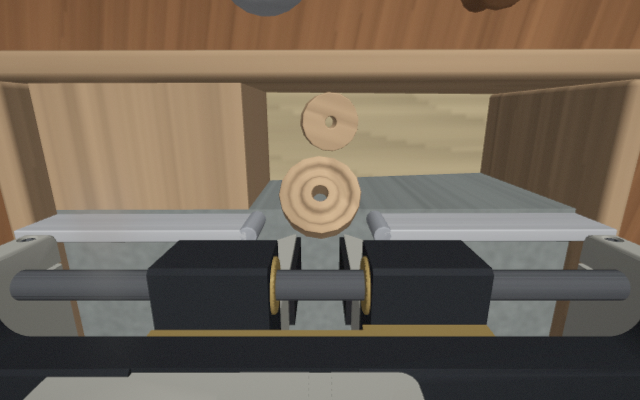

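>>> play_rows(
  commands=[
    {"offset": [0.001,0,0],"twist": 0},
    {"offset": [0,0,0],"twist": 0},
    {"offset": [0,0,0],"twist": 0},
  ],
)

```text
time: 14.0
tool_pos: [547.7, -18.3, 293.7]
tcp_rot: [3.142, -0.0, 1.771]
contact_force: [-0.8, 0.3, 0.0]
grip_width: 20.0
```

Run:
```python
from h import *
im,c=look('c6')
```

```text
t 14.0 pos [547.7 -18.3 293.7] rot [180.    -0.   101.44] F [-0.8  0.3  0. ] w 20.0
tray tcp [87.9 -0.7]
```

View pics/c6.png

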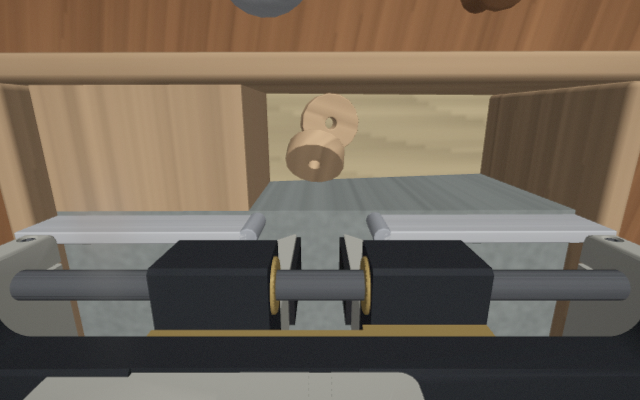

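>>> play_rows(
  commands=[
    {"offset": [-0.01,0,-0.02],"twist": 0},
    {"offset": [-0.016,0,-0.02],"twist": 0},
    {"offset": [-0.03,0.0125,0],"twist": 0},
    {"offset": [-0.04,0.02,0],"twist": 0},
    {"offset": [-0.03,0.02,0],"twist": 0},
  ],
)

```text
time: 14.55
tool_pos: [624.9, -133.2, 334.2]
tcp_rot: [3.141, 0.001, 1.77]
contact_force: [0.3, 0.5, -0.0]
grip_width: 19.7
```

>>> play_rows(
  commands=[
    {"offset": [-0.03,0.02,0],"twist": 0},
    {"offset": [0,0,0],"twist": 0},
    {"offset": [0,0,0],"twist": 0},
    {"offset": [0,0,0],"twist": 0},
    {"offset": [0,0,0],"twist": 0},
  ],
  jaw=105,
)

```text
time: 15.05
tool_pos: [649.3, -155.7, 334.1]
tcp_rot: [-3.142, -0.0, 1.772]
contact_force: [-0.2, -0.3, -0.1]
grip_width: 52.6
```

Run:
```python
from h import *
im,c=look('b1')
for w in wheels(im): print(w, tr(ray('wrist',w,124,c)).round(1))
im=viewer.capture('top');cv2.imwrite('pics/bt.png',cv2.resize(im[80:310,240:500],None,fx=3,fy=2.6)[:,:,::-1])
```

```text
t 15.05 pos [ 649.3 -155.7  334.1] rot [-1.8000e+02 -1.0000e-02  1.0151e+02] F [-0.2 -0.3 -0.1] w 52.6
tray tcp [-67.2 -72.5]
(318.2303771972656, 233.73289489746094, 32.54629135131836) [-67.8 -72.7]
```

View pics/b1.png

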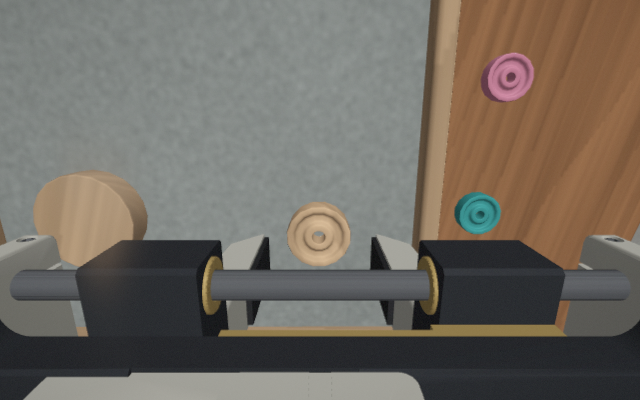

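View pics/bt.png

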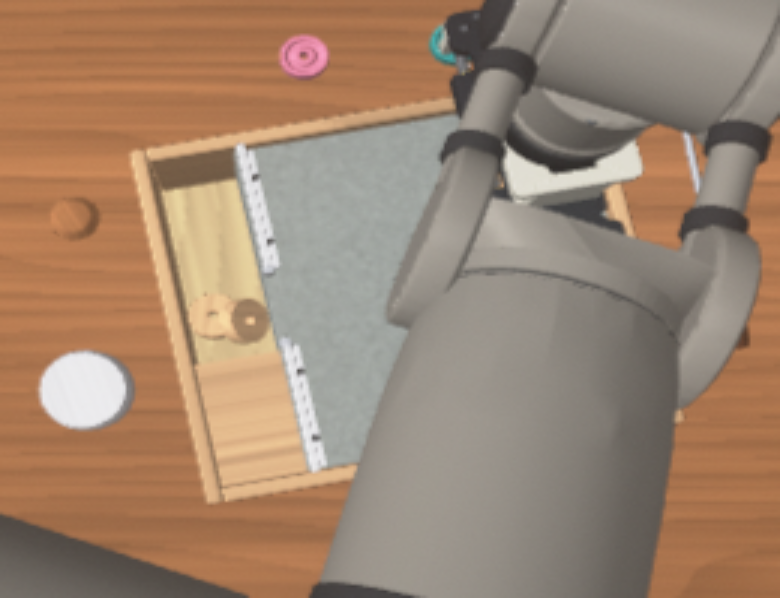

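>>> play_rows(
  commands=[
    {"offset": [0,0,0.02],"twist": 0},
    {"offset": [0,0,0.02],"twist": 0},
    {"offset": [0,0,0],"twist": 0},
    {"offset": [0,-0.006,0],"twist": 0},
    {"offset": [0,-0.01,0],"twist": 0},
  ],
)

```text
time: 15.65
tool_pos: [634.1, -159.8, 295.1]
tcp_rot: [3.139, 0.001, 1.771]
contact_force: [-0.1, -0.0, 0.9]
grip_width: 53.9
```

>>> play_rows(
  commands=[
    {"offset": [0,-0.01,0],"twist": 0},
    {"offset": [0,-0.01,0],"twist": 0},
    {"offset": [0,-0.01,0],"twist": 0},
    {"offset": [0,-0.006,0],"twist": 0},
    {"offset": [0,-0.002,0],"twist": 0},
  ],
)

```text
time: 16.15
tool_pos: [596.2, -167.7, 294.2]
tcp_rot: [3.141, 0.0, 1.77]
contact_force: [0.1, 0.2, -0.1]
grip_width: 54.2
```

>>> play_rows(
  commands=[
    {"offset": [0,0,0],"twist": 0},
    {"offset": [0,0.006,0],"twist": 0},
    {"offset": [0,0,-0.02],"twist": 0},
    {"offset": [0,0,-0.02],"twist": 0},
    {"offset": [-0.01,0,0],"twist": 0},
  ],
)

```text
time: 16.65
tool_pos: [605.9, -175.4, 336.5]
tcp_rot: [3.137, 0.003, 1.772]
contact_force: [0.6, -0.7, 0.2]
grip_width: 54.2
```

>>> play_rows(
  commands=[
    {"offset": [-0.03,0,0],"twist": 0},
    {"offset": [0,0,0],"twist": 0},
    {"offset": [0,0,0],"twist": 0},
    {"offset": [0,0,0],"twist": 0},
    {"offset": [0,0,0],"twist": 0},
  ],
  jaw=200,
)

```text
time: 17.15
tool_pos: [610.7, -204.9, 333.3]
tcp_rot: [-3.141, -0.001, 1.771]
contact_force: [0.4, -0.3, 0.6]
grip_width: 21.1
```

Run:
```python
from h import *
im,c=look('b2')
for w in wheels(im): print(w, tr(ray('wrist',w,124,c)).round(1), tr(ray('wrist',w,128,c)).round(1))
```

```text
t 17.15 pos [ 610.7 -204.9  333.3] rot [-1.7997e+02 -4.0000e-02  1.0148e+02] F [ 0.4 -0.3  0.6] w 21.1
tray tcp [-107.6  -24.8]
(320.5, 171.5, 34.12487030029297) [-69.1 -26.4] [-68.4 -26.4]
(157.58741760253906, 150.44882202148438, 58.43553924560547) [-56.7  67.1] [-56.3  65.1]
```

View pics/b2.png

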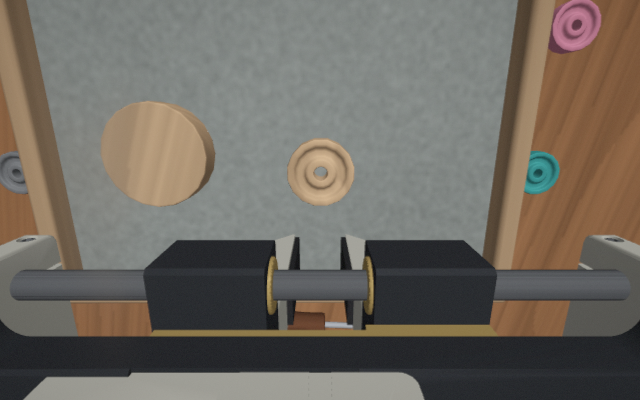

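>>> play_rows(
  commands=[
    {"offset": [0,0.001,0.02],"twist": 0},
    {"offset": [0,0,0.02],"twist": 0},
    {"offset": [0,0,0],"twist": 0},
    {"offset": [0.005,0,0],"twist": 0},
    {"offset": [0.01,0,0],"twist": 0},
  ],
)

```text
time: 17.7
tool_pos: [608.9, -190.5, 294.9]
tcp_rot: [3.14, 0.001, 1.77]
contact_force: [0.6, -0.3, 0.2]
grip_width: 20.2
```

>>> play_rows(
  commands=[
    {"offset": [0.01,-0.0016,0],"twist": 0},
    {"offset": [0.01,-0.0016,0],"twist": 0},
    {"offset": [0.01,-0.0016,0],"twist": 0},
    {"offset": [0.01,-0.0016,0],"twist": 0},
    {"offset": [0.01,-0.0016,0],"twist": 0},
  ],
)

```text
time: 18.2
tool_pos: [590.5, -142.2, 293.9]
tcp_rot: [3.141, 0.0, 1.771]
contact_force: [0.5, -0.4, -0.2]
grip_width: 20.1
```

>>> play_rows(
  commands=[
    {"offset": [0.01,-0.0016,0],"twist": 0},
    {"offset": [0.01,-0.0016,0],"twist": 0},
    {"offset": [0.01,-0.0016,0],"twist": 0},
    {"offset": [0.01,-0.0016,0],"twist": 0},
    {"offset": [0.01,-0.0016,0],"twist": 0},
  ],
)

```text
time: 18.7
tool_pos: [572.8, -95.0, 293.7]
tcp_rot: [3.142, -0.0, 1.771]
contact_force: [-0.6, -0.0, 0.6]
grip_width: 19.5
```

>>> play_rows(
  commands=[
    {"offset": [0.01,-0.0016,0],"twist": 0},
    {"offset": [0.01,-0.0016,0],"twist": 0},
    {"offset": [0.01,-0.0016,0],"twist": 0},
    {"offset": [0.008,-0.0016,0],"twist": 0},
    {"offset": [0.004,-0.001,0],"twist": 0},
  ],
)

```text
time: 19.2
tool_pos: [557.2, -55.1, 293.7]
tcp_rot: [-3.142, -0.0, 1.771]
contact_force: [0.4, -0.1, 0.6]
grip_width: 19.5
```

Run:
```python
from h import *
im,c=look('b3')
```

```text
t 19.2 pos [557.2 -55.1 293.7] rot [-1.8000e+02 -1.0000e-02  1.0149e+02] F [ 0.4 -0.1  0.6] w 19.5
tray tcp [49.9 -2.6]
```

View pics/b3.png

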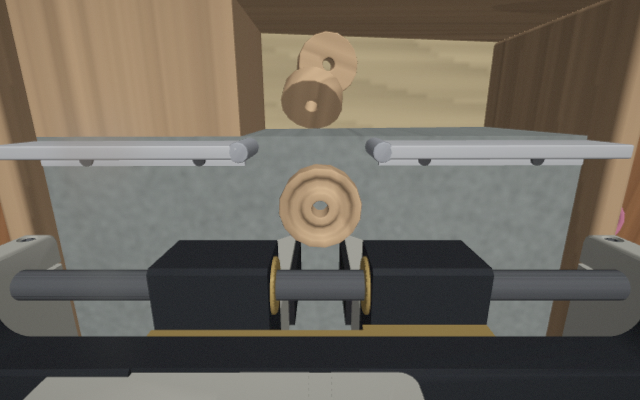

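>>> play_rows(
  commands=[
    {"offset": [0.008,-0.0012,0],"twist": 0},
    {"offset": [0.008,-0.0008,0],"twist": 0},
    {"offset": [0.008,0,0],"twist": 0},
    {"offset": [0.006,0,0],"twist": 0},
    {"offset": [0.004,0,0],"twist": 0},
  ],
)

```text
time: 19.75
tool_pos: [548.7, -22.4, 293.7]
tcp_rot: [3.142, -0.0, 1.771]
contact_force: [0.4, 0.4, -0.2]
grip_width: 19.6
```

>>> play_rows(
  commands=[
    {"offset": [0.003,0,0],"twist": 0},
    {"offset": [0.001,0,0],"twist": 0},
    {"offset": [0,0,0],"twist": 0},
    {"offset": [0,0,0],"twist": 0},
    {"offset": [0,0,0],"twist": 0},
  ],
)

```text
time: 20.25
tool_pos: [548.1, -19.4, 293.7]
tcp_rot: [3.142, -0.0, 1.77]
contact_force: [0.2, 0.5, -0.5]
grip_width: 19.7
```

Run:
```python
from h import *
im,c=look('b4')
```

```text
t 20.25 pos [548.1 -19.4 293.7] rot [180.    -0.   101.43] F [ 0.2  0.5 -0.5] w 19.7
tray tcp [86.7 -0.8]
```

View pics/b4.png

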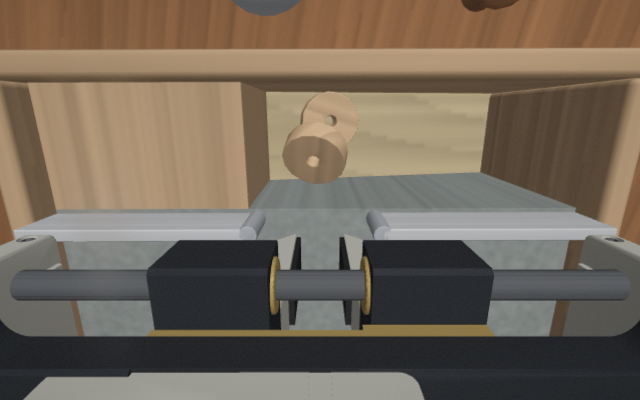

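>>> play_rows(
  commands=[
    {"offset": [-0.01,0,-0.01],"twist": 0},
    {"offset": [-0.01,0,-0.03],"twist": 0},
    {"offset": [-0.02,0,-0.04],"twist": 0},
    {"offset": [-0.04,0,-0.02],"twist": 0},
    {"offset": [-0.03,0,0],"twist": 0},
  ],
)

```text
time: 20.8
tool_pos: [570.4, -129.3, 398.7]
tcp_rot: [3.134, 0.005, 1.771]
contact_force: [0.3, 0.9, -0.0]
grip_width: 19.7
```

>>> play_rows(
  commands=[
    {"offset": [0,0,0],"twist": 0},
    {"offset": [0,0,0],"twist": 0},
    {"offset": [0,0,0],"twist": 0},
    {"offset": [0,0,0],"twist": 0},
    {"offset": [0,0,0],"twist": 0},
  ],
)

```text
time: 21.3
tool_pos: [569.8, -126.2, 393.7]
tcp_rot: [-3.141, -0.0, 1.772]
contact_force: [0.2, 0.2, 1.3]
grip_width: 19.9
```

Run:
```python
from h import *
im,c=look('e1')
for w in wheels(im): print(w, tr(ray('wrist',w,128,c)).round(1))
t=viewer.capture('top')
a=cv2.resize(im[0:250,100:520],(800,300)); 
t2=cv2.resize(t[120:230,240:350],(300,300))
s=viewer.capture('side'); s2=cv2.resize(s[160:310,240:420],(360,300))
cv2.imwrite('pics/e2.png',np.vstack([a,np.hstack([t2,s2,np.zeros((300,140,3),'uint8')])])[:,:,::-1])
```

```text
t 21.3 pos [ 569.8 -126.2  393.7] rot [-1.7999e+02 -2.0000e-02  1.0152e+02] F [0.2 0.2 1.3] w 19.9
tray tcp [-22.3  -0.6]
```

View pics/e2.png

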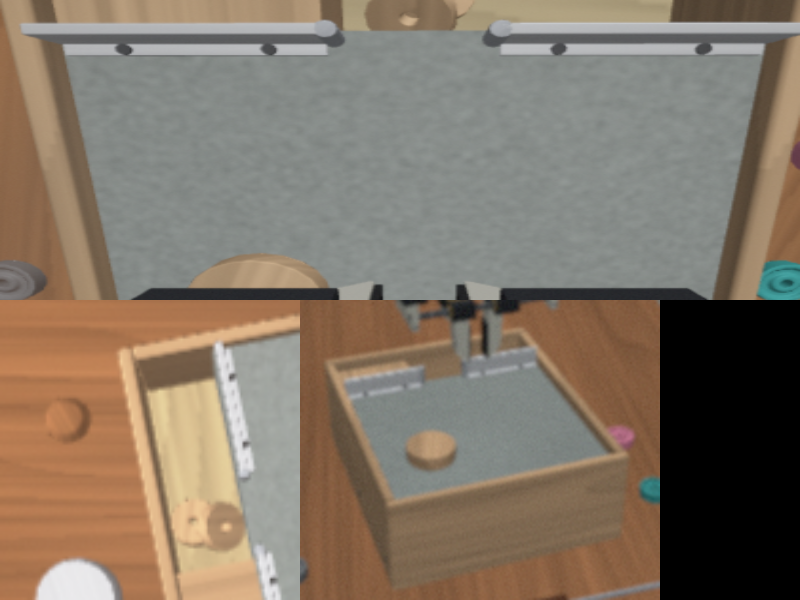

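Run:
```python
from h import *
t=viewer.capture('top'); cv2.imwrite('pics/e3.png',cv2.resize(t[170:210,290:340],None,fx=14,fy=14,interpolation=cv2.INTER_CUBIC)[:,:,::-1])
b=cv2.imread('pics/b4.png'); cv2.imwrite('pics/e4.png',cv2.resize(b[80:200,260:380],None,fx=5,fy=5,interpolation=cv2.INTER_CUBIC))
```

```text
(no output)
```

View pics/e3.png

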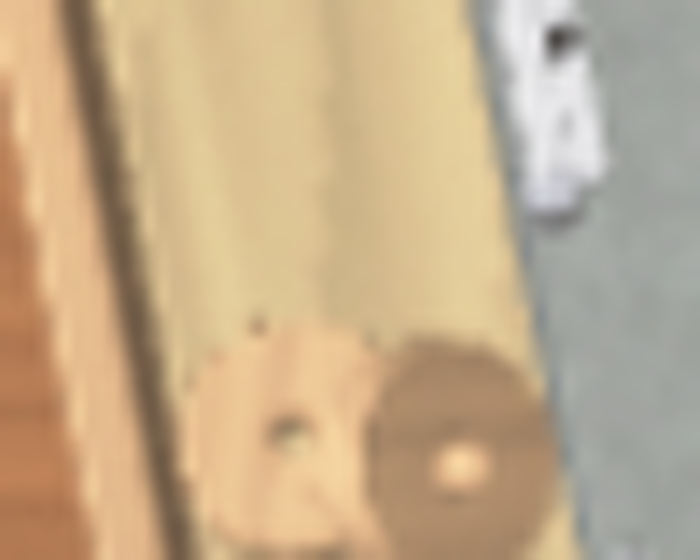

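View pics/e4.png

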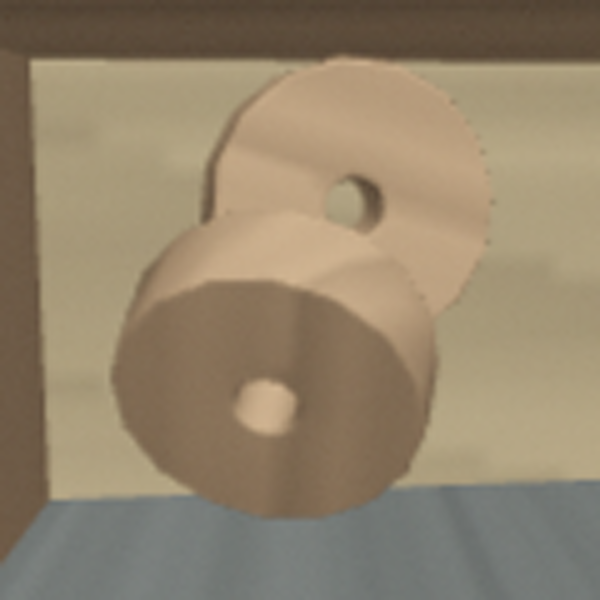

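Run:
```python
from h import *
p=viewer.camera_params('wrist'); T=np.eye(4);T[:3,:3]=R.from_euler('xyz',np.radians([180,0,101.43])).as_matrix();T[:3,3]=[548.1,-19.4,293.7]
M=T@p['T_tool_cam']; f=200/np.tan(np.radians(p['fov_y']/2)); K=np.array([[f,0,p['cx']],[0,f,p['cy']],[0,0,1]])
cw=(K,M[:3,:3],M[:3,3])
for nm,a,b in [('top wheel',(313.2,161.2),(322.9,203.2)),('first',(330.5,121),(310.6,200.8))]:
  for z in range(20,111,10): 
    A=ray('w',a,z,cw);B=ray('top',b,z); print(nm,z,tr(A).round(1),tr(B).round(1),round(np.linalg.norm((A-B)[:2]),1))
```

```text
top wheel 20 [121.8   3. ] [123.6   0.3] 3.3
top wheel 30 [123.2   2.8] [123.7   1.1] 1.8
top wheel 40 [124.6   2.6] [123.8   1.9] 1.0
top wheel 50 [126.1   2.4] [123.9   2.8] 2.2
top wheel 60 [127.5   2.2] [124.    3.6] 3.8
top wheel 70 [129.   2.] [124.1   4.4] 5.4
top wheel 80 [130.4   1.8] [124.2   5.2] 7.1
top wheel 90 [131.8   1.6] [124.3   6. ] 8.7
top wheel 100 [133.3   1.4] [124.4   6.8] 10.4
top wheel 110 [134.7   1.2] [124.5   7.6] 12.1
first 20 [152.  -10.2] [151.1 -11. ] 1.2
first 30 [152.2  -9.9] [150.9 -10.1] 1.4
first 40 [152.5  -9.6] [150.7  -9.1] 1.9
first 50 [152.7  -9.3] [150.5  -8.2] 2.5
first 60 [153.   -8.9] [150.3  -7.3] 3.2
first 70 [153.2  -8.6] [150.1  -6.3] 3.9
first 80 [153.5  -8.3] [149.9  -5.4] 4.6
first 90 [153.7  -8. ] [149.7  -4.5] 5.3
first 100 [154.   -7.7] [149.6  -3.6] 6.1
first 110 [154.2  -7.4] [149.4  -2.6] 6.8
```

Run:
```python
from plant import ticket
print(ticket.close_job())
```

```text
the job is handed in; nothing more can be done
None
```

All three wheels went through the gate one at a time and dropped into the slot. I handed the job in at about 21 s of the 72 s allowed. No verdict was reported.

**Method:** I pushed each wheel sideways towards the gate's line with one finger pad. Then I pushed it along the tray's x with the two fingertips set 20 mm apart, until it tipped over the deck's edge. No wheel was gripped or lifted. The second wheel was seen tipping into the slot at 14.0 s and the third was down by about 20 s.

**Last checks:**
- **Deck:** it showed no wheel, only the blank. The last measurement of the blank, before the third wheel's run to the gate, was (-56, 65) mm in tray coordinates, against (-57, 66) mm at the start.
- **Bench:** the tin and the knob looked unmoved in the top view. I didn't measure them, or the gouge, at the end. The arm stayed clear of all three, and the forces I read stayed around 1 N.
- **Slot:** the first wheel lies flat on the slot floor. The third leans on the second near the gate, with its centre roughly 40 mm above the bench, well below the 100 mm limit.
- **Second wheel:** it is mostly hidden under the third, so I judged its final place from the earlier pictures and did not measure it directly.

**Disagreements:**
- The top camera read the tray about 2 to 3 mm small, so I used the wrist camera's fix, which put the posts about 59 mm apart centre to centre where 61 mm was expected.
- The first sideways push ran about 4 mm higher above the deck than I intended, but the wheel still moved as planned.

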